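Hang the name board under the birdhouse plaque

TASK

A birdhouse plaque is hanging on the little drying stand. Pick up the name board that has the open wire hook and hang it by that hook on the wire loop under the plaque, so that it ends up hanging freely and level below the plaque. Leave the other board, the one with two small closed eyes, where it stands.

Things in the scene. Friction and masses are not known exactly. Their poses are not given: they have to be found in the camera images.
- hook_board: The board to hang: bare wood, 250 mm long (y), 18 thick (x), 36 high (z), about 95 g, standing on its long edge, one open 5 mm wire hook on the middle of its top. Origin: centre of underside. At the start +x points away from the robot. Grip it across the thickness about 105 mm from the middle, near an end, to keep the gripper clear of the plaque.
- hook_crook (a point): Where the loop's bar comes to lie in the board's hook, 81.5 mm above the board's underside, mid-length; axes as the board's. The hook lies in the x-z plane: shank at x -14 mm, top 7.5 mm above this point, tip at x +14 mm ending 16 mm below it. It is open towards +x: the bar enters by the 29 mm gap between tip and board top, then goes up into the crook, 23 mm wide inside.
- house_loop (a point): Middle of the straight lower bar (5 mm wire) of the loop under the plaque, 150 mm above the bench. y along the bar, z up, +x away from the robot. Inside, the loop is 45 mm wide and 51 mm high above the bar, open to front and back. The plaque above, up to 62 mm wide and 18 thick, hangs from a pin 153 mm above the bar and swings lightly fore and aft (about y).
- stand: The fixed drying stand; origin on the bench right below the loop's bar, axes as the loop's at rest. Plywood foot 20 mm thick from x -50 to +160 mm, 150 mm wide; post 26 x 32 mm, 320 mm high, at x +125 mm; a 6 mm steel rod from the post, 303 mm above the bench, carries the plaque and ends at x -20 mm. The hung board clears the foot by 48 mm.
- eye_board: The other board, to be left alone: same wood and size, also standing on its long edge, but with two small closed wire eyes on its top, 85 mm either side of the middle, reaching 62 mm above the bench. Origin: centre of underside, y along its length. Either board may be the nearer one to the robot.

How it is judged:
By the outcome, as a careful person would: the job done as asked, in the order asked, and still so for the second after the job is handed in, with the robot touching nothing.
It also fails if it takes over 48 s, if anything falls off the work surface, if the arm or the gripper's body presses on something with over 40 N, if the wrist force passes 120 N, or if a joint passes its speed limit or range.

ROBOT

A 6-joint arm with a two-finger parallel gripper is mounted at the origin on the work surface. World frame = base frame: x ahead of the robot, y to its left, z up, the work surface at z = 0. Lengths are in m, angles in rad, forces in N, time in s.
With the tool pointing down it reaches from about 0.375 to 0.9 m from the base axis. Payload 3.1 kg.
Tool frame: the origin (TCP) lies at the very end of the fingers, on their centre line; the grasp point (between the pads) lies 19 mm behind it; x points along the fingers, y is the direction in which the jaws open and shut, and the axes are right-handed (so a half turn about x gives the same grasp; the last joint's range is limited). The gripper opens to 87 mm and grips with 3 to 60 N. Pads are 19 mm wide; open, the fingers measure 117 mm over their backs; the gripper's body (75 mm by 190 mm) begins 51 mm behind the grasp point.
Start: joints at [-1.391, 0.527, 1.433, -0, 1.181, -0.178], TCP at [0.219, -0.585, 0.223] pointing down, gripper open.
Joint ranges: [-3.08, 3.08], [-0.75, 2.2], [0.22, 2.44], [-1.43, 4.57], [0, 2.65], [-2.85, 2.85]. Speed limits (rad/s): [2.79, 2.79, 3.14, 3.14, 3.14, 3.14].

INTERFACE

Orientations are given as a unit quaternion [x, y, z, w].
In Python, from rig import robot gives the robot as it stands.
- The arm moves only by the tool carry_out, never from a script. Its argument "commands" is a list that holds one entry, the list of rows, each a list of 5 numbers: the opening, from 0 (shut) to 1 (fully open), then the shift along the tool's x, y, z in mm, then the turn about the tool's x in degrees. In form: [[[hand, x, y, z, twist], ...]]. A call has 1 to 8 rows; each row shifts and turns the pose as measured when the row begins, along the tool's axes as they then stand; what a row does not reach is not made up. A row lasts 1/12 s, in which the tool goes at most 41.7 mm and 7.16 degrees, less where a joint would pass 70% of its speed; a pose out of reach is approached as far as the arm can. A call with a gripper value outside its range is refused whole. The fingers move at their own pace and stop on an object; "force" is the grip in N (left out, the last holds). Time passes only in rows, so rows that do not move let the fingers close. It gives the time, the measured TCP pose, the force and the opening at its end, in the units of the state.
- robot.get_obs(): the state, without advancing time (a new reading comes with each control period).
- robot.camera(name): name is "scene" or "top" or "wrist"; returns the picture (480x640x3 uint8, red, green, blue); there is no depth.
- robot.camera_model(name): a dict with "fx", "fy", "cx", "cy" (pixels), "R" (3x3) and "t" (3): a world point X has camera coordinates R X + t. Camera axes: x right, y down, z forward; pixel columns grow to the right and rows downward; lengths in m; the calibration is good to about 2 mm. A picture is of the moment at which its call begins: read the wrist's pose just before it. camera_model takes no time and is no camera call; for the wrist camera it gives the pose at the moment of the call.
- robot.hand_in(): hands the job in, once; it reports no verdict.
The state is a dict: "time": time; "q": joint angles; "joint_velocities": joint speeds; "joint_torque": joint torques, N m; "position": TCP position; "tool_rot": TCP orientation; "ft_force": force on the tool from outside, world axes, zero at the start; "moment": the same for the moment, N m; "grip_width": finger opening in m.
Only numpy, scipy, OpenCV 4.12 (cv2) and the standard library are available. Lean on these libraries where they do the work, as an engineer would, in place of code of your own. Each camera call takes 0.05 s, during which the arm holds its last target. There are 200 camera calls.

## Working session

There is one attempt and no reset: what is moved stays moved. The work goes in short steps, Python scripts to look and compute and a tool call to move; the robot and the scene stay as the last step left them, time stands still between calls to the robot, and variables do not carry over. Pictures are saved under pics/ and viewed, on a budget of 10 in all, crops included, one or two more only if the job needs it, and the job is handed in when it is done.

Besides the shell and the picture viewer there is one more tool, called after "Call:" as name([rows], argument=value, ...), one row to a line, values as JSON. carry_out: Moves the arm, as the interface text tells. Its arguments: {"type":"object","properties":{"commands":{"type":"array"},"force":{"type":"number"}},"required":["commands"]}

```bash
mkdir -p pics; ls; python3 - <<'E'
from rig import robot
import cv2,numpy as np
for n in("scene","top"):
    im=robot.camera(n); cv2.imwrite(f"pics/{n}0.png",im[:,:,::-1])
    m=robot.camera_model(n); print(n,m["fx"],m["cx"],m["cy"],np.round(m["R"],3).tolist(),np.round(m["t"],3))
o=robot.get_obs();print(o["tool_rot"],o["time"],o["ft_force"])
E
```

```text
pics
scene 451.22982188040214 311.5744996083481 235.10236482778163 [[-0.667, 0.745, -0.005], [0.501, 0.443, -0.744], [-0.552, -0.498, -0.668]] [ 0.349 -0.174  1.134]
top 451.7131746656766 319.616521363899 247.6095703529446 [[-0.014, -0.999, -0.047], [-0.987, 0.021, -0.162], [0.163, 0.044, -0.986]] [0.03  0.528 0.676]
[-0.69582216 -0.12650602  0.69582327 -0.12513082] 0.1 [-1.23985756 -0.18508132  0.30869761]
```

View pics/scene0.png

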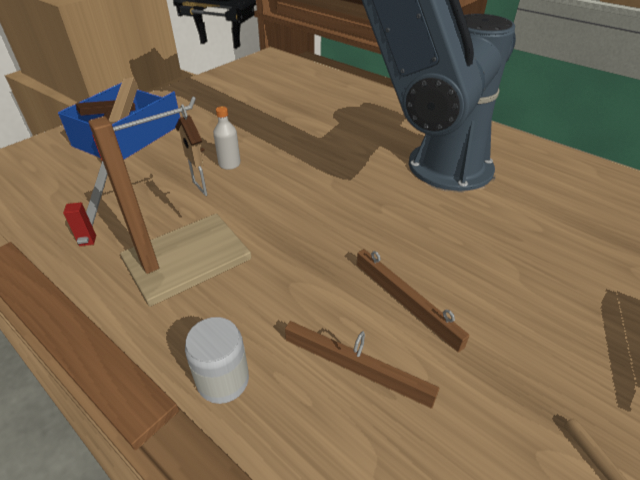

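View pics/top0.png

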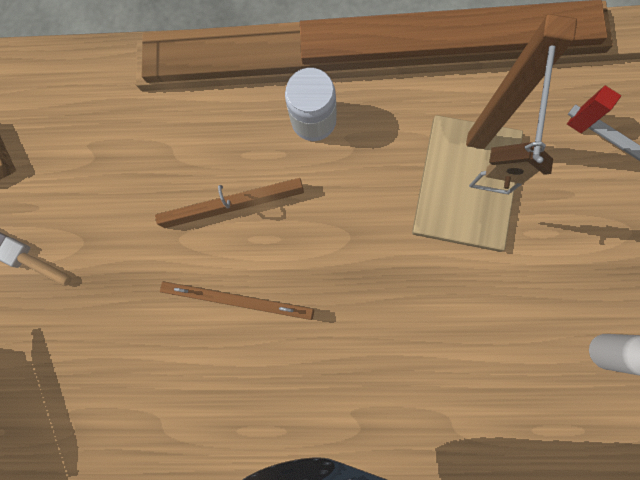

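The scene view shows the hook board as the farther one, from (288,328) to (436,398) with its hook near (360,342). The stand is at upper left, with the loop near (200,188). In the top view the hook board runs from (157,221) to (302,186), and the loop's bar is near (480,182). I'll enlarge crops for exact pixels.

```bash
python3 - <<'E'
import cv2,numpy as np
t=cv2.imread("pics/top0.png");s=cv2.imread("pics/scene0.png")
def c(i,x,y,w,h,f): return cv2.resize(i[y:y+h,x:x+w],None,fx=f,fy=f,interpolation=cv2.INTER_CUBIC)
a=c(t,150,170,160,60,5)
b=c(t,405,110,160,144,2.5)   # 400x360
d=c(t,460,165,80,60,5)
r=np.hstack([b[:300],d]); cv2.imwrite("pics/c1.png",np.vstack([a,r]))
a=c(s,280,315,160,90,4)
a=cv2.copyMakeBorder(a,0,0,0,160,0)
b=c(s,170,90,60,55,4); b2=c(s,180,145,35,60,4); b3=c(s,110,215,150,60,3)
r=np.zeros((240,800,3),np.uint8); r[:220,:240]=b; r[:240,240:380]=b2; r[:180,380:800]=b3[:,:420]
cv2.imwrite("pics/c2.png",np.vstack([a,r]))
E
```

```text
(no output)
```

View pics/c1.png

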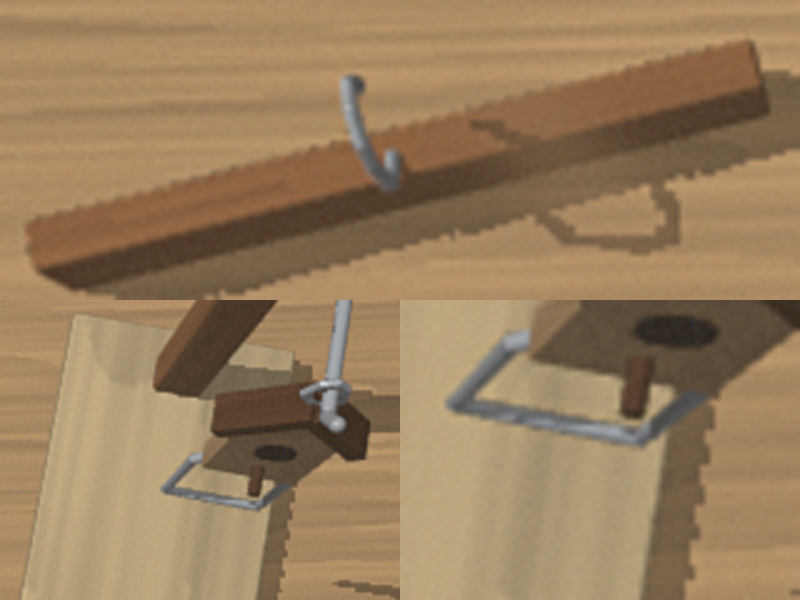

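View pics/c2.png

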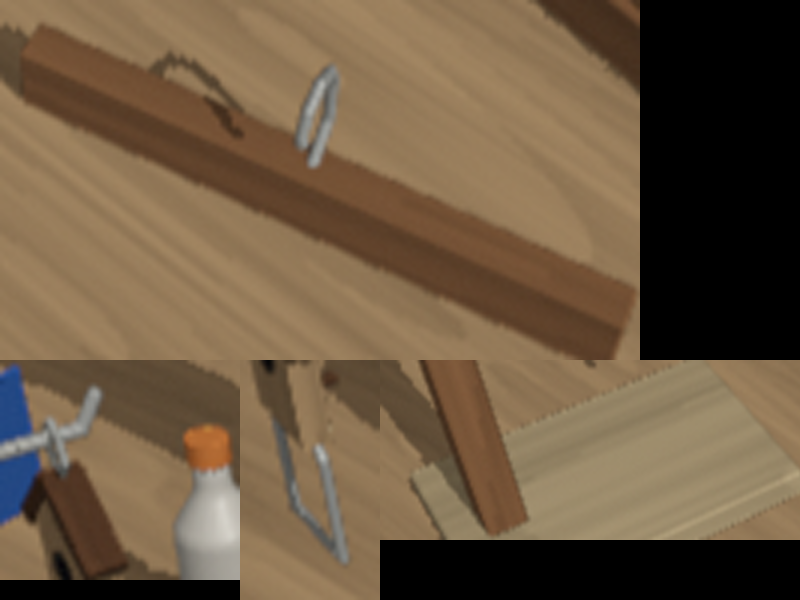

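Top crop: the board's top-face corners are at (155.4,214.4), (158,223.6), (300.4,178.4) and (303,188), with the hook tip at (220.4,186.4). The bar's ends are at (470.4,186) and (508,193). In the scene crop the bar's ends are at (194.5,182) and (205.8,195). Next I compute positions.

```bash
cat > h.py <<'E'
from rig import robot
import numpy as np
def onz(n,p,z,m=None):
    m=m or robot.camera_model(n); R=np.array(m["R"]);t=np.array(m["t"])
    d=R.T@np.array([(p[0]-m["cx"])/m["fx"],(p[1]-m["cy"])/m["fy"],1]); c=-R.T@t
    return c+d*(z-c[2])/d[2]
def proj(m,X):
    c=np.array(m["R"])@X+np.array(m["t"]); return np.array([m["fx"]*c[0]/c[2]+m["cx"],m["fy"]*c[1]/c[2]+m["cy"]])
E
python3 - <<'E'
from h import *
np.set_printoptions(precision=4,suppress=True)
T=[onz("top",p,.036) for p in [(155.4,214.4),(158,223.6),(300.4,178.4),(303,188)]]
S=[onz("scene",p,.036) for p in [(438.8,387.5),(435.5,397.5),(290,321.3),(285.5,330.5)]]
for n,Q in(("top",T),("scene",S)):
    Q=np.array(Q);L=Q[:2].mean(0) ;Rr=Q[2:].mean(0);d=L-Rr
    print(n,Q[:,:2].tolist(),"c",Q.mean(0),"len",np.linalg.norm(d),"yaw",np.degrees(np.arctan2(-d[0],d[1])))
print("tip",onz("top",(220.4,186.4),.0655))
for n,a,b in(("top",(470.4,186),(508,193)),("scene",(205.8,195),(194.5,182))):
    A=onz(n,a,.15);B=onz(n,b,.15);d=A-B;print(n,A,B,(A+B)/2,np.linalg.norm(d),np.degrees(np.arctan2(-d[0],d[1])))
# foot corners from top crop z=.02
for p in [((75/2.5+405),316/2.5-10),((75/2.5)+405,(316-300)/2.5+110),(415,234),(505,249),(293/2.5+405,52/2.5+110)]: print("foot",onz("top",p,.02))
E
```

```text
top [[0.59174390217692, 0.29291645701352925], [0.5760195188684535, 0.2878156163671479], [0.6468959682981529, 0.05132497559828092], [0.6303174037161472, 0.047135223519834846]] c [0.6112 0.1698 0.036 ] len 0.2472677963624783 yaw 12.786495601104736
scene [[0.5768070398299272, 0.29253731950353273], [0.5934030550393375, 0.2968751702304264], [0.6338623429488752, 0.05232202063095143], [0.6517089183353347, 0.05951092197241392]] c [0.6139 0.1753 0.036 ] len 0.24565749660557876 yaw 13.579882465264568
tip [0.6276 0.1769 0.0655]
top [ 0.5921 -0.1909  0.15  ] [ 0.5809 -0.2404  0.15  ] [ 0.5865 -0.2156  0.15  ] 0.05074738704514477 -12.760743791979221
scene [ 0.5935 -0.1874  0.15  ] [ 0.5823 -0.2346  0.15  ] [ 0.5879 -0.211   0.15  ] 0.048523770440322654 -13.344890055530486
foot [ 0.7555 -0.1784  0.02  ]
foot [ 0.7555 -0.1784  0.02  ]
foot [ 0.5521 -0.1349  0.02  ]
foot [ 0.5242 -0.2776  0.02  ]
foot [ 0.7246 -0.3219  0.02  ]
```

Both views agree within 5 mm. The board is at about (0.6125, 0.1725) with yaw +13.2°, and the loop is at about (0.587, -0.2145) with yaw -13°. I'll grip the +y end, at about (0.588, 0.275).

```bash
cat >> h.py <<'E'
from scipy.spatial.transform import Rotation as Ro
np.set_printoptions(precision=4,suppress=True)
def st(target=None,yaw=None):
    o=robot.get_obs(); R=Ro.from_quat(o["tool_rot"]).as_matrix(); p=np.array(o["position"])
    print("t",round(o["time"],2),"p",p,"q",np.array(o["q"]),"w",o["grip_width"],"F",np.array(o["ft_force"]),"M",np.array(o["moment"]))
    print("tool x",R[:,0],"y",R[:,1],"yaw y",np.degrees(np.arctan2(R[1,1],R[0,1])))
    if target is not None: print("shift mm",R.T@(np.array(target)-p)*1000)
    if yaw is not None: # twist so that tool y points to yaw (mod 180)
        a=np.degrees(np.arctan2(R[1,1],R[0,1]))-yaw; print("twist deg", (a+90)%180-90)
E
python3 -c "
from h import *
st([.588,.275,.223],13.2)"
```

```text
t 0.1 p [ 0.2188 -0.5848  0.2217] q [-1.3915  0.5284  1.4337 -0.      1.1814 -0.1785] w 0.08705882865876978 F [-1.2399 -0.1851  0.3087] M [ 0.0046  0.0091 -0.0613]
tool x [-0.0003  0.0019 -1.    ] y [ 0.3502 -0.9367 -0.0019] yaw y -69.50106956515708
shift mm [   0.2011 -676.025  -646.9155]
twist deg -82.70106956515708
```

Call:
carry_out([
  [[1, 0, -28, -28, 0], [1, 0, -28, -28, 0], [1, 0, -28, -28, 0], [1, 0, -28, -28, 0], [1, 0, -28, -28, 0], [1, 0, -28, -28, 0], [1, 0, -28, -28, 0], [1, 0, -28, -28, 0]],
], force=55)

```text
time: 0.77
position: [0.3507, -0.2941, 0.2169]
tool_rot: [-0.696, -0.12, 0.698, -0.121]
ft_force: [0.2, -0.4, -0.6]
grip_width: 0.0867
```

Call:
carry_out([
  [[1, 0, -28, -28, 0], [1, 0, -28, -28, 0], [1, 0, -28, -28, 0], [1, 0, -28, -28, 0], [1, 0, -28, -28, 0], [1, 0, -28, -28, 0], [1, 0, -28, -28, 0], [1, 0, 0, 0, -7]],
])

```text
time: 1.43
position: [0.4731, -0.0234, 0.2156]
tool_rot: [-0.687, -0.165, 0.688, -0.163]
ft_force: [-0.3, -0.8, 0.2]
grip_width: 0.0871
```

Call:
carry_out([
  [[1, 0, 0, 0, -7.1], [1, 0, 0, 0, -7.1], [1, 0, 0, 0, -7.1], [1, 0, 0, 0, -7.1], [1, 0, 0, 0, -7.1], [1, 0, 0, 0, -7.1], [1, 0, 0, 0, -7.1], [1, 0, 0, 0, -7.1]],
])

```text
time: 2.1
position: [0.4716, -0.0163, 0.2131]
tool_rot: [-0.524, -0.477, 0.526, -0.47]
ft_force: [0.2, -0.3, 0.8]
grip_width: 0.0874
```

```bash
python3 -c "
from h import *
st([.588,.275,.15],13.2)"
```

```text
t 2.1 p [ 0.4716 -0.0163  0.2131] q [-0.2736  0.3401  1.8102  0.0028  1.0008 -0.1724] w 0.08743689536486862 F [ 0.2275 -0.3052  0.7616] M [-0.0353 -0.0865 -0.0048]
tool x [-0.0085  0.0048 -1.    ] y [ 0.9947 -0.1025 -0.0089] yaw y -5.881633810009837
shift mm [  63.5256   86.458  -301.4696]
twist deg -19.081633810009833
```

Call:
carry_out([
  [[1, 0, 0, 0, -7], [1, 0, 0, 0, -7], [1, 0, 0, 0, -6], [1, 0, 22, -32, 0], [1, 0, 22, -32, 0], [1, 0, 22, -32, 0], [1, 0, 22, -32, 0], [1, 0, 22, -32, 0]],
])

```text
time: 2.77
position: [0.5363, 0.165, 0.2105]
tool_rot: [0.431, 0.563, -0.437, 0.553]
ft_force: [0.8, -0.1, 0.9]
grip_width: 0.0873
```

Call:
carry_out([
  [[1, 0, 22, -32, 0], [1, 0, 22, -32, 0], [1, 0, 22, -32, 0], [1, 0, 0, 0, 0]],
])

```text
time: 3.1
position: [0.5786, 0.2865, 0.2082]
tool_rot: [0.431, 0.564, -0.435, 0.553]
ft_force: [1.2, 0.2, 0.1]
grip_width: 0.0873
```

```bash
python3 - <<'E'
from h import *
import cv2
st([.588,.275,.10],13.2)
m=robot.camera_model("wrist"); im=robot.camera("wrist")[:,:,::-1].copy(); cv2.imwrite("pics/w1.png",im)
import pickle; pickle.dump(m,open("w1.pkl","wb"))
for y in(.125,0,-.125):
  for x in (.009,-.009):
    c=np.array([.6125,.1725,.036])+x*np.array([.974,.228,0])+y*np.array([-.228,.974,0]);print(x,y,proj(m,c))
E
```

```text
t 3.1 p [0.5786 0.2865 0.2082] q [0.2824 0.5758 1.3827 0.0102 1.1965 0.026 ] w 0.08725472518651878 F [1.2014 0.2162 0.1028] M [-0.0845 -0.1726 -0.049 ]
tool x [-0.0156  0.0053 -0.9999] y [ 0.9682  0.2499 -0.0138] yaw y 14.47478647991153
shift mm [107.995    7.6874  14.4259]
twist deg 1.2747864799115263
0.009 0.125 [340.3017 212.742 ]
-0.009 0.125 [317.8931 212.1688]
0.009 0 [335.0762 351.2004]
-0.009 0 [314.7323 350.6269]
0.009 -0.125 [330.732  466.3088]
-0.009 -0.125 [312.1044 465.7434]
```

View pics/w1.png

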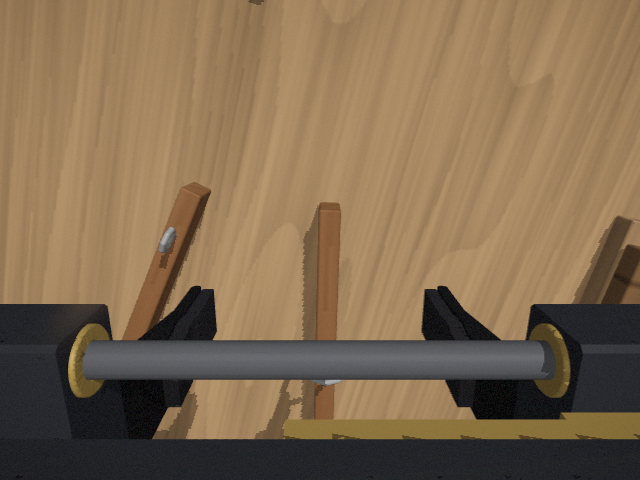

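The wrist view shows the board's end top edge at (319–341, 209). I predicted (318–340, 212), so the estimate is good to about 2 mm and the board sits midway between the fingers. Descending now.

Call:
carry_out([
  [[0.7, 35, 4, 6, 1.3], [0.7, 35, 4, 6, 0], [0.7, 35, 0, 0, 0], [0.7, 35, 0, 0, 0], [0.7, 30, 0, 0, 0], [0.7, 0, 0, 0, 0]],
])

```text
time: 3.65
position: [0.5855, 0.2702, 0.0341]
tool_rot: [0.436, 0.558, -0.442, 0.55]
ft_force: [-1.8, 0.3, 0.9]
grip_width: 0.0622
```

```bash
python3 -c "
from h import *
st([.588,.277,.008],13.0)"
```

```text
t 3.65 p [0.5855 0.2702 0.0341] q [0.2575 0.7989 1.4955 0.0051 0.8614 0.0239] w 0.06216598548089407 F [-1.8326  0.3367  0.8733] M [-0.0466 -0.0563 -0.043 ]
tool x [-0.0147  0.0001 -0.9999] y [ 0.9735  0.2282 -0.0143] yaw y 13.194241981885362
shift mm [26.0144  4.3509 -5.9432]
twist deg 0.19424198188536934
```

Call:
carry_out([
  [[0.7, 13, 3, -5, 0], [0.7, 12, 2, -1, 0], [0.7, 0, 0, 0, 0], [0, 0, 0, 0, 0], [0, 0, 0, 0, 0], [0, 0, 0, 0, 0], [0, 0, 0, 0, 0], [0, 0, 0, 0, 0]],
], force=55)

```text
time: 4.32
position: [0.5907, 0.273, 0.0148]
tool_rot: [0.438, 0.556, -0.443, 0.55]
ft_force: [0.8, -0.4, -0.4]
grip_width: 0.0354
```

Call:
carry_out([
  [[0, 0, 0, 0, 0], [0, 0, 0, 0, 0], [0, 0, 0, 0, 0], [0, 0, 0, 0, 0]],
])

```text
time: 4.65
position: [0.5916, 0.2734, 0.0169]
tool_rot: [0.438, 0.556, -0.442, 0.551]
ft_force: [1.2, -0.2, -1.2]
grip_width: 0.0173
```

The arm drifts upward while holding, so the grasp is too high. I'll reopen, go lower, and bias downward while closing.

Call:
carry_out([
  [[0.4, 0, 0, 0, 0], [0.4, 0, 0, 0, 0], [0.35, 6, 0, 0, 0], [0.35, 6, 0, 0, 0], [0, 1, 0, 0, 0], [0, 0.5, 0, 0, 0], [0, 0.5, 0, 0, 0], [0, 0.5, 0, 0, 0]],
])

```text
time: 5.32
position: [0.5912, 0.2735, 0.0007]
tool_rot: [0.438, 0.556, -0.442, 0.551]
ft_force: [-2.4, -0.2, 9.6]
grip_width: 0.0175
```

```bash
python3 -c "
from h import *
st([.588,.277,.007],13.0)"
```

```text
t 5.32 p [0.5912 0.2735 0.0007] q [0.2608 0.8532 1.4884 0.0035 0.809  0.0313] w 0.01746623104684105 F [-2.4169 -0.1914  9.6408] M [-0.1224  0.1583 -0.0625]
tool x [-0.0093  0.0001 -1.    ] y [ 0.9743  0.2252 -0.0091] yaw y 13.014856358795114
shift mm [-6.3026 -2.4019 -4.1631]
twist deg 0.014856358795114488
```

The grip is solid, with the jaws at 17.5 mm and the TCP near board-bottom level. Lift, twist and carry.

Call:
carry_out([
  [[0, 0, 0, 0, 0], [0, -10, 0, 0, 0], [0, -20, 0, 0, 0], [0, -30, 0, 0, 0], [0, -30, 0, 0, 0], [0, -30, 0, 0, 0], [0, -15, 0, 0, 0], [0, 0, 0, 0, 0]],
])

```text
time: 5.98
position: [0.5904, 0.2731, 0.1413]
tool_rot: [0.437, 0.558, -0.444, 0.549]
ft_force: [0.4, -0.4, -1.1]
grip_width: 0.0175
```

Call:
carry_out([
  [[0, 0, 0, 0, 4], [0, 0, 0, 0, 6], [0, 0, 0, 0, 6], [0, 0, 0, 0, 6], [0, 0, 0, 0, 4], [0, 0, 1, 15, 0], [0, 0, 1, 30, 0], [0, 0, 1, 30, 0]],
])

```text
time: 6.65
position: [0.5728, 0.2017, 0.139]
tool_rot: [-0.552, -0.441, 0.56, -0.433]
ft_force: [0.5, -1.1, -1.0]
grip_width: 0.0177
```

Call:
carry_out([
  [[0, 0, 1, 30, 0], [0, 0, 1, 30, 0], [0, 0, 1, 30, 0], [0, 0, 1, 30, 0], [0, 0, 1, 30, 0], [0, 0, 1, 30, 0], [0, 0, 1, 15, 0], [0, 0, 0, 0, 0]],
])

```text
time: 7.32
position: [0.5218, -0.0078, 0.1343]
tool_rot: [-0.544, -0.447, 0.562, -0.434]
ft_force: [-0.1, 0.6, -1.0]
grip_width: 0.0177
```

```bash
python3 -c "
from h import *
st([.522,-.096,.1],-13.0)"
```

```text
t 7.32 p [ 0.5218 -0.0078  0.1343] q [-0.2245  0.5292  1.7526 -0.0103  0.8885  0.0074] w 0.01769217149208928 F [-0.0852  0.6224 -0.9683] M [ 0.0877 -0.1252  0.0262]
tool x [-0.0298 -0.0014 -0.9996] y [ 0.9743 -0.2234 -0.0287] yaw y -12.91462732710862
shift mm [34.4444 20.9202 85.6701]
twist deg 0.08537267289138128
```

Call:
carry_out([
  [[0, 0, 0, 20, 0], [0, 10, 0, 30, 0], [0, 10, 0, 25, 0], [0, 5, 0, 10, 0], [0, 0, 0, 0, 0], [0, 0, 0, 0, 0]],
])

```text
time: 7.82
position: [0.498, -0.0933, 0.1077]
tool_rot: [-0.543, -0.45, 0.561, -0.434]
ft_force: [-0.3, 0.5, -1.7]
grip_width: 0.0177
```

```bash
python3 - <<'E'
from h import *
import cv2
st([.522,-.096,.1],-13.0)
a=robot.camera("scene")[:,:,::-1];b=robot.camera("top")[:,:,::-1]
cv2.imwrite("pics/s2.png",a);cv2.imwrite("pics/t2.png",b)
r=lambda i,x,y,w,h:cv2.resize(i[y:y+h,x:x+w],(800,int(h*800/w)),interpolation=cv2.INTER_CUBIC)
cv2.imwrite("pics/c3.png",r(a,120,60,280,210))
cv2.imwrite("pics/c4.png",r(b,330,90,260,190))
E
```

```text
t 7.82 p [ 0.498  -0.0933  0.1077] q [-0.3992  0.5592  1.8072 -0.0154  0.8063 -0.1674] w 0.0176547398318617 F [-0.3293  0.5172 -1.7199] M [ 0.1057 -0.1548 -0.0491]
tool x [-0.0329  0.0018 -0.9995] y [ 0.9752 -0.2191 -0.0325] yaw y -12.662593390006643
shift mm [ 6.9236 24.2517 -2.6624]
twist deg 0.3374066099933515
```

View pics/c3.png

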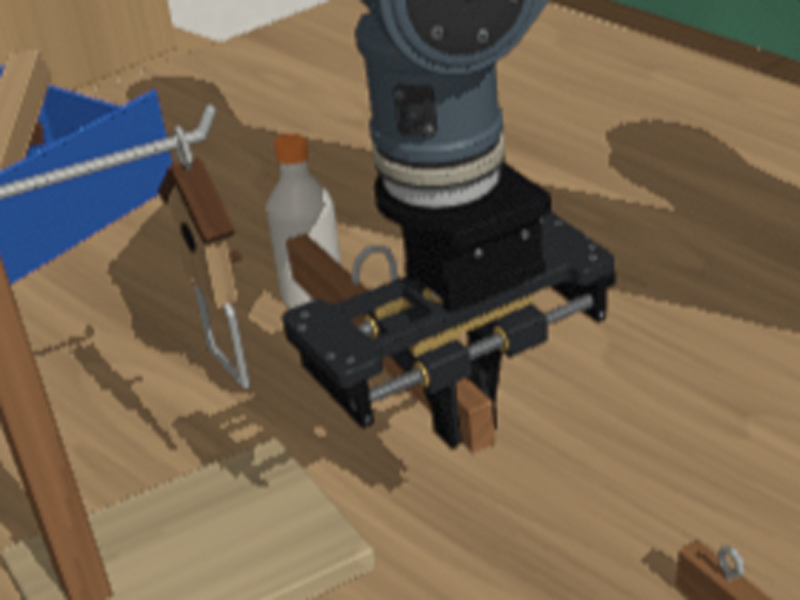

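View pics/c4.png

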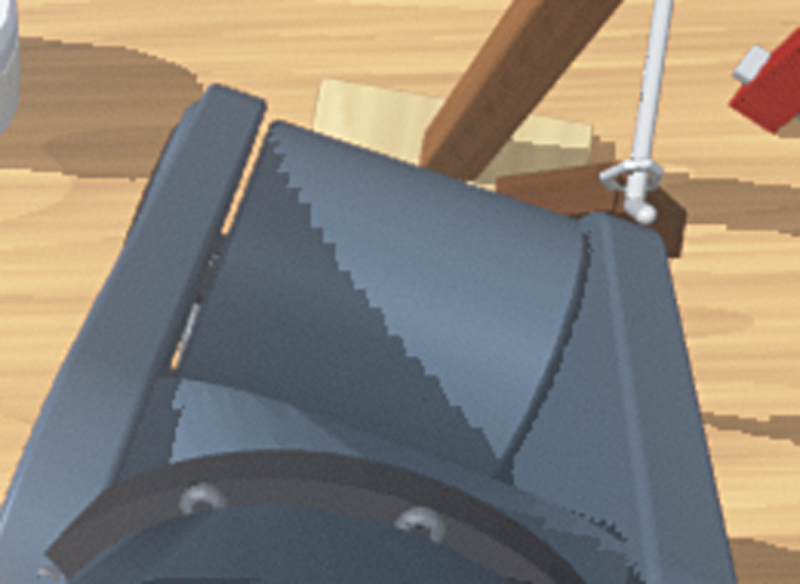

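The scene crop shows the board held with its hook top near crop (377,246), the near end's lower corner at (475,450) and the loop's bar from (212,345) to (245,385). The top view is hidden by the arm. I'll compare these with the model for droop.

```bash
cat >> h.py <<'E'
def board(droop=0,off=.101,zo=0.0):
    o=robot.get_obs(); R=Ro.from_quat(o["tool_rot"]).as_matrix(); p=np.array(o["position"])
    # board axes: X=tool y, Y=-tool z, Z=-tool x ; droop deg: far (-y) end lower
    B=np.stack([R[:,1],-R[:,2],-R[:,0]],1)@Ro.from_euler('x',droop,degrees=True).as_matrix()
    g=np.array([0,off,.019+zo]); return B,p-R[:,0]*.019-B@g   # axes, origin
E
python3 - <<'E'
from h import *
m=robot.camera_model("scene")
k=lambda x,y:np.array([x/2.857+120,y/2.857+60])
print("seen hooktop",k(377,246),"near bottom corner(+x)",k(475,450),"near top +x",k(470,406),"far top(-x?)",k(290,238))
for d in(0,2,4,6):
    B,c=board(d); f=lambda *v:proj(m,c+B@np.array(v))
    print(d,f(0,0,.089),f(.009,.125,0),f(.009,.125,.036),f(-.009,-.125,.036),f(.009,-.125,.036),"crook",c+B@[0,0,.0815])
print(onz("scene",k(212,345),.15),onz("scene",k(245,385),.15))
E
```

```text
seen hooktop [251.9566 146.1043] near bottom corner(+x) [286.2583 217.5079] near top +x [284.5082 202.1071] far top(-x?) [221.5051 143.3042]
0 [249.5539 145.481 ] [285.8083 219.2421] [284.4431 203.7744] [226.6101 140.5096] [218.9278 143.3571] crook [ 0.4791 -0.1913  0.1901]
2 [249.1458 146.5969] [285.9742 219.0765] [284.221  203.2328] [227.093  143.6766] [219.4607 146.5317] crook [ 0.4785 -0.1934  0.1865]
4 [248.7804 147.7689] [286.1305 218.8925] [283.9907 202.6924] [227.6321 146.8661] [220.0482 149.7293] crook [ 0.4779 -0.1953  0.1829]
6 [248.4577 148.9949] [286.277  218.6903] [283.7526 202.1539] [228.2259 150.0754] [220.6891 152.9473] crook [ 0.4774 -0.1972  0.1792]
[ 0.5802 -0.2382  0.15  ] [ 0.5931 -0.188   0.15  ]
```

There is practically no droop. The crook is at about (0.479, -0.191, 0.190), and the bar is about 110 mm ahead along tool y. I'll lower 5 mm (the axis tilt gives the rest), then advance.

Call:
carry_out([
  [[0, 5, 0, 0, 0.3], [0, 0, 10, 0, 0], [0, 0, 15, 0, 0], [0, 0, 15, 0, 0], [0, 0, 10, 0, 0], [0, 0, 0, 0, 0]],
])

```text
time: 8.42
position: [0.5494, -0.0959, 0.1016]
tool_rot: [-0.543, -0.451, 0.559, -0.436]
ft_force: [-0.4, -0.7, -1.0]
grip_width: 0.0174
```

```bash
cat >> h.py <<'E'
def rel():
    B,c=board(0); st(); b=np.array([.587,-.213,.150]); k=c+B@[0,0,.0815]
    print("underside",c,"crook",k,"bar in board frame mm (from underside)",1000*B.T@(b-c),"B Z",B[:,2])
E
python3 -c "
from h import *
rel()"
```

```text
t 8.42 p [ 0.5494 -0.0959  0.1016] q [-0.3681  0.6183  1.6835 -0.0118  0.8698 -0.145 ] w 0.01739649871562804 F [-0.3681 -0.6646 -1.0005] M [ 0.0592 -0.1506 -0.0178]
tool x [-0.0312  0.0024 -0.9995] y [ 0.9764 -0.2136 -0.031 ] yaw y -12.337810022038852
underside [ 0.5279 -0.1945  0.102 ] crook [ 0.5304 -0.1947  0.1835] bar in board frame mm (from underside) [60.1967 -5.618  49.8528] B Z [ 0.0312 -0.0024  0.9995]
```

The bar sits at x +60, y -6, z 50 in the board frame. The gap spans 36–65.5, so it is centred. Advance.

Call:
carry_out([
  [[0, 0, 10, 3, 0.4], [0, 0, 12, 2, 0.3], [0, 0, 12, 0, 0], [0, 0, 10, 0, 0], [0, 0, 8, 0, 0], [0, 0, 0, 0, 0]],
])

```text
time: 8.92
position: [0.5977, -0.1045, 0.0988]
tool_rot: [-0.543, -0.452, 0.561, -0.433]
ft_force: [-0.1, -0.4, -0.3]
grip_width: 0.0175
```

```bash
python3 - <<'E'
from h import *
import cv2
rel()
a=robot.camera("scene")[:,:,::-1]; cv2.imwrite("pics/s3.png",a)
cv2.imwrite("pics/c5.png",cv2.resize(a[85:235,150:350],(800,600),interpolation=cv2.INTER_CUBIC))
E
```

```text
t 8.92 p [ 0.5977 -0.1045  0.0988] q [-0.353   0.6746  1.5522 -0.0097  0.9511 -0.1279] w 0.017547386469794684 F [-0.1276 -0.3731 -0.2725] M [ 0.0696 -0.1099  0.0005]
tool x [-0.0368  0.0051 -0.9993] y [ 0.9754 -0.2175 -0.037 ] yaw y -12.568233406537757
underside [ 0.5758 -0.2031  0.0991] crook [ 0.5788 -0.2035  0.1806] bar in board frame mm (from underside) [11.2424 -7.4065 51.3001] B Z [ 0.0368 -0.0051  0.9993]
```

View pics/c5.png

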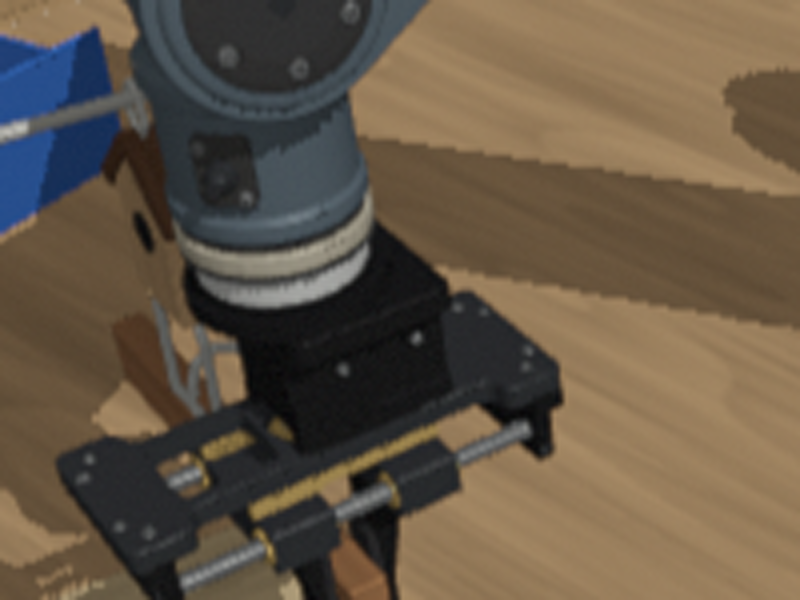

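The plaque hangs still, and the hook's wire reaches into the loop near crop (185–250, 345–400). I'll go another ~12 mm forward and 5 mm sideways.

Call:
carry_out([
  [[0, 0, 6, 3, 0], [0, 0, 6, 3, 0], [0, 0, 0, 0, 0]],
])

```text
time: 9.22
position: [0.6053, -0.1113, 0.0979]
tool_rot: [-0.541, -0.454, 0.561, -0.431]
ft_force: [0.8, 0.1, -1.1]
grip_width: 0.0175
```

```bash
python3 - <<'E'
from h import *
import cv2
rel()
a=robot.camera("wrist")[:,:,::-1]; b=robot.camera("scene")[:,:,::-1]
A=cv2.resize(b[135:215,150:240],(640,568),interpolation=cv2.INTER_CUBIC)
cv2.imwrite("pics/c6.png",A)
E
```

```text
t 9.22 p [ 0.6053 -0.1113  0.0979] q [-0.359   0.687   1.525  -0.0101  0.9715 -0.1357] w 0.017548830221577886 F [ 0.8149  0.1159 -1.1203] M [ 0.0499 -0.1426  0.004 ]
tool x [-0.0421  0.0069 -0.9991] y [ 0.9756 -0.2156 -0.0426] yaw y -12.461977791510082
underside [ 0.5835 -0.2099  0.0981] crook [ 0.5869 -0.2105  0.1796] bar in board frame mm (from underside) [ 1.8757 -2.3814 51.9953] B Z [ 0.0421 -0.0069  0.9991]
```

View pics/c6.png

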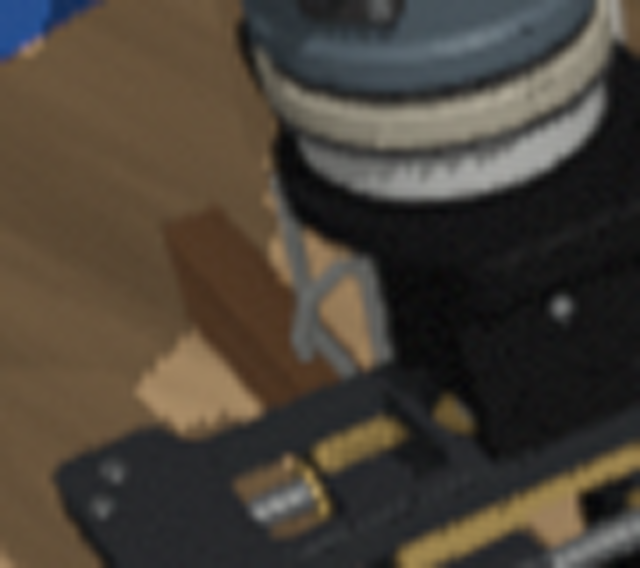

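The hook tip at crop (302,355) is on the far side of the bar (315,320)–(355,370), and the shank at (380,340) is on the near side, so the bar is inside the hook. Lowering now.

Call:
carry_out([
  [[0, 6, 1, 0, 0], [0, 8, 1, 0, 0], [0, 6, 0, 0, 0], [0, 4, 0, 0, 0], [0, 0, 0, 0, 0]],
])

```text
time: 9.73
position: [0.6038, -0.1108, 0.0709]
tool_rot: [-0.541, -0.455, 0.562, -0.43]
ft_force: [-0.2, -1.0, -0.6]
grip_width: 0.0176
```

```bash
python3 - <<'E'
from h import *
rel()
E
```

```text
t 9.73 p [ 0.6038 -0.1108  0.0709] q [-0.3593  0.7251  1.5396 -0.01    0.9226 -0.1347] w 0.01755176845437283 F [-0.1831 -0.9868 -0.6147] M [ 0.0709 -0.1055 -0.002 ]
tool x [-0.0456  0.0086 -0.9989] y [ 0.9752 -0.2164 -0.0464] yaw y -12.512038641661116
underside [ 0.5819 -0.2094  0.0711] crook [ 0.5856 -0.2101  0.1525] bar in board frame mm (from underside) [ 2.117  -2.5322 79.1255] B Z [ 0.0456 -0.0086  0.9989]
```

Call:
carry_out([
  [[0, 1.5, 0, 0, 0], [0, 1.5, 0, 0, 0], [0, 0.5, 0, 0, 0], [0, 0.5, 0, 0, 0]],
])

```text
time: 10.07
position: [0.6056, -0.1121, 0.0685]
tool_rot: [-0.541, -0.453, 0.561, -0.432]
ft_force: [-0.4, 0.9, 2.1]
grip_width: 0.0176
```

```bash
python3 - <<'E'
from h import *
import cv2
rel()
b=robot.camera("scene")[:,:,::-1]
cv2.imwrite("pics/c7.png",cv2.resize(b[95:215,130:290],(800,600),interpolation=cv2.INTER_CUBIC))
E
```

```text
t 10.07 p [ 0.6056 -0.1121  0.0685] q [-0.3591  0.7291  1.5392 -0.0128  0.9137 -0.1344] w 0.017569399831502908 F [-0.3775  0.9279  2.1258] M [-0.1704 -0.0689  0.0066]
tool x [-0.0414  0.0047 -0.9991] y [ 0.9758 -0.2149 -0.0414] yaw y -12.419231988689312
underside [ 0.5839 -0.2107  0.0689] crook [ 0.5872 -0.2111  0.1503] bar in board frame mm (from underside) [ 0.1822 -1.884  81.1633] B Z [ 0.0414 -0.0047  0.9991]
```

View pics/c7.png

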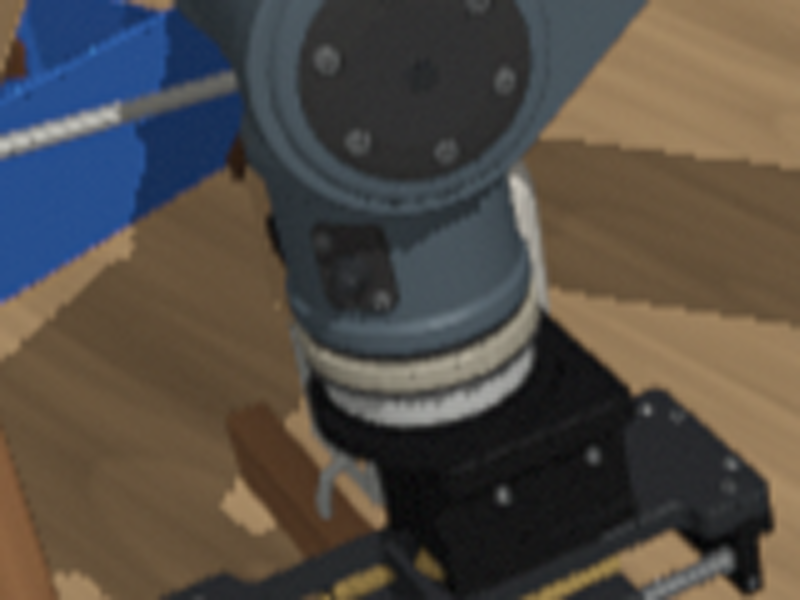

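The crook is at bar height and the wrist force shows contact (about +3 N, with the moment flipped). The bar is seated, so I'll ease the grip and open gently.

Call:
carry_out([
  [[0, 0, 0, 0, 0], [0, 0, 0, 0, 0], [0.21, 0, 0, 0, 0], [0.22, 0, 0, 0, 0], [0.24, 0, 0, 0, 0], [0.28, 0, 0, 0, 0], [0.4, 0, 0, 0, 0], [0.6, 0, 0, 0, 0]],
], force=5)

```text
time: 10.78
position: [0.6044, -0.1116, 0.0674]
tool_rot: [-0.54, -0.454, 0.562, -0.431]
ft_force: [-0.1, 0.3, 0.0]
grip_width: 0.0311
```

Call:
carry_out([
  [[0.8, 0, 0, 0, 0], [1, 0, 0, 0, 0], [1, 0, 0, 0, 0], [1, 0, 0, 0, 0], [1, 0, 0, 0, 0], [1, 0, 0, 0, 0]],
])

```text
time: 11.28
position: [0.6043, -0.1115, 0.0673]
tool_rot: [-0.54, -0.454, 0.562, -0.431]
ft_force: [0.7, -0.3, -1.2]
grip_width: 0.0698
```

```bash
python3 - <<'E'
from h import *
import cv2
st()
a=robot.camera("wrist")[:,:,::-1];cv2.imwrite("pics/w2.png",a)
E
```

```text
t 11.28 p [ 0.6043 -0.1115  0.0673] q [-0.3594  0.7305  1.5409 -0.012   0.9137 -0.1345] w 0.06982557425046032 F [ 0.6597 -0.3493 -1.1916] M [-0.0092 -0.1129 -0.0171]
tool x [-0.0439  0.0064 -0.999 ] y [ 0.9755 -0.2155 -0.0443] yaw y -12.45532974902149
```

View pics/w2.png

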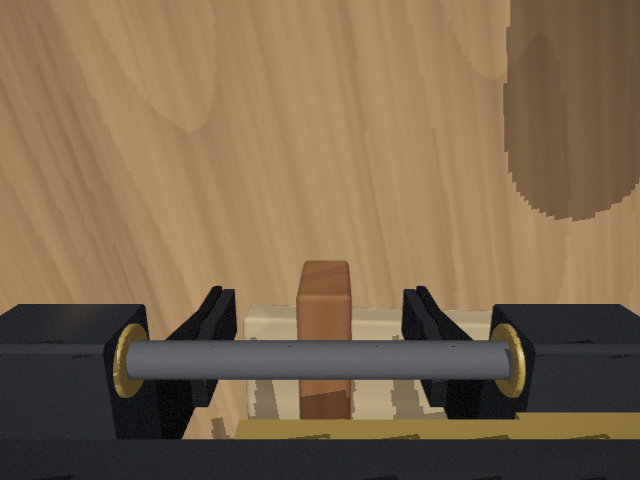

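The board hangs between the open fingers, touching neither. I'll back out along the board's length (tool -z), away from the plaque, then go up.

Call:
carry_out([
  [[1, 0, 0, -5, 0], [1, 0, 0, -10, 0], [1, 0, 0, -15, 0], [1, 0, 0, -15, 0], [1, 0, 0, -20, 0], [1, 0, 0, -20, 0], [1, 0, 0, -20, 0], [1, 0, 0, 0, 0]],
])

```text
time: 12.0
position: [0.6288, 0.0018, 0.067]
tool_rot: [-0.542, -0.454, 0.562, -0.43]
ft_force: [0.8, 0.1, 0.2]
grip_width: 0.0872
```

Call:
carry_out([
  [[1, -30, 0, -10, 0], [1, -30, 0, -20, 0], [1, -30, -20, -20, 0], [1, -30, -30, -20, 0], [1, -20, -30, -20, 0], [1, 0, -30, 0, 0], [1, 0, 0, 0, 0], [1, 0, 0, 0, 0]],
])

```text
time: 12.67
position: [0.5449, 0.1221, 0.2137]
tool_rot: [-0.54, -0.457, 0.56, -0.431]
ft_force: [0.9, 0.1, -0.6]
grip_width: 0.0873
```

```bash
python3 - <<'E'
from h import *
import cv2
st()
a=robot.camera("scene")[:,:,::-1];b=robot.camera("top")[:,:,::-1]
A=cv2.resize(a[90:270,90:350],(520,360),interpolation=cv2.INTER_CUBIC)
B=cv2.resize(b[90:330,140:560],(420,240))
o=np.zeros((600,800,3),np.uint8);o[:360,:520]=A;o[360:,:420]=B
cv2.imwrite("pics/c8.png",o)
E
```

```text
t 12.67 p [0.5449 0.1221 0.2137] q [0.0141 0.466  1.5799 0.0122 1.1409 0.2202] w 0.08731772959354846 F [ 0.9411  0.0735 -0.5683] M [-0.0416 -0.1497 -0.0377]
tool x [-0.0453  0.0104 -0.9989] y [ 0.9767 -0.2096 -0.0465] yaw y -12.111986945660822
```

View pics/c8.png

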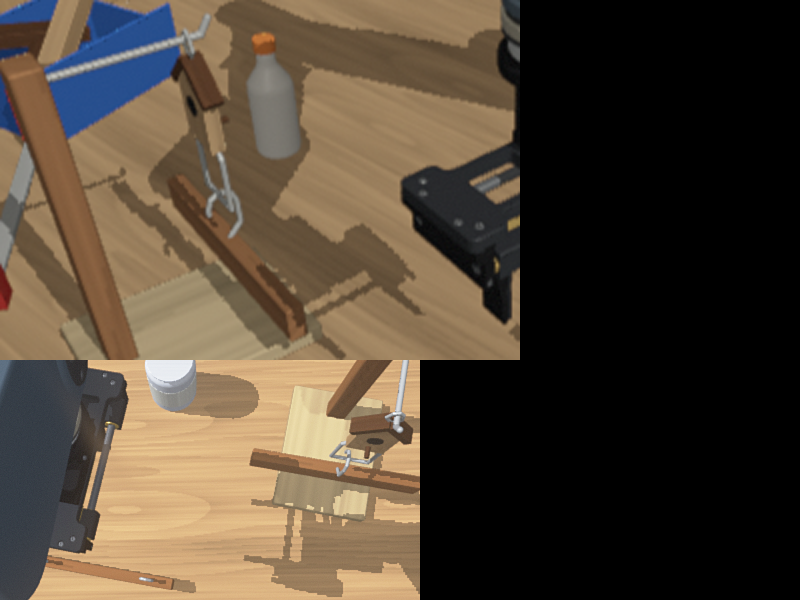

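The board hangs on the loop: in the scene crop it runs from (175,180) to (300,335), clear of the foot, and the eye board is undisturbed. I'll let it settle and check that it is level.

Call:
carry_out([
  [[1, 0, 0, 0, 0], [1, 0, 0, 0, 0], [1, 0, 0, 0, 0], [1, 0, 0, 0, 0], [1, 0, 0, 0, 0], [1, 0, 0, 0, 0], [1, 0, 0, 0, 0], [1, 0, 0, 0, 0]],
])

```text
time: 13.43
position: [0.5481, 0.1179, 0.2088]
tool_rot: [-0.539, -0.457, 0.563, -0.428]
ft_force: [0.0, -0.2, -0.7]
grip_width: 0.0871
```

Call:
carry_out([
  [[1, 0, 0, 0, 0], [1, 0, 0, 0, 0], [1, 0, 0, 0, 0], [1, 0, 0, 0, 0], [1, 0, 0, 0, 0], [1, 0, 0, 0, 0], [1, 0, 0, 0, 0], [1, 0, 0, 0, 0]],
])

```text
time: 14.1
position: [0.5481, 0.118, 0.209]
tool_rot: [-0.539, -0.457, 0.563, -0.428]
ft_force: [-0.3, -0.1, 0.7]
grip_width: 0.0868
```

```bash
python3 - <<'E'
from h import *
import cv2
f=[]
for i in range(3):
    f.append(robot.camera("scene")[:,:,::-1].astype(int))
    for _ in range(4): robot.camera("wrist")
print("motion px count",[(abs(f[i]-f[0])[90:270,90:290].max(2)>40).sum() for i in (1,2)])
m=robot.camera_model("scene")
X=np.array([.974,-.225,0]);Y=np.array([.225,.974,0]);c=np.array([.587,-.213,.0685])
a=f[2].astype(np.uint8).copy();A=cv2.resize(a[135:275,150:310],(800,700),interpolation=cv2.INTER_CUBIC)[:600]
for x,y,z in [(-.009,-.125,.036),(.009,-.125,.036),(.009,-.125,0),(.009,.125,.036),(.009,.125,0),(-.009,.125,.036)]:
    p=(proj(m,c+X*x+Y*y+np.array([0,0,z]))-[150,135])*5+2; cv2.circle(A,tuple(int(v) for v in p),4,(0,255,0),1); print((x,y,z),p)
cv2.imwrite("pics/c9.png",A)
E
```

```text
motion px count [np.int64(0), np.int64(0)]
(-0.009, -0.125, 0.036) [160.4307 202.1126]
(0.009, -0.125, 0.036) [118.8782 216.7575]
(0.009, -0.125, 0) [136.9319 288.1586]
(0.009, 0.125, 0.036) [405.5187 560.5777]
(0.009, 0.125, 0) [418.3242 635.2796]
(-0.009, 0.125, 0.036) [452.4168 539.6416]
```

View pics/c9.png

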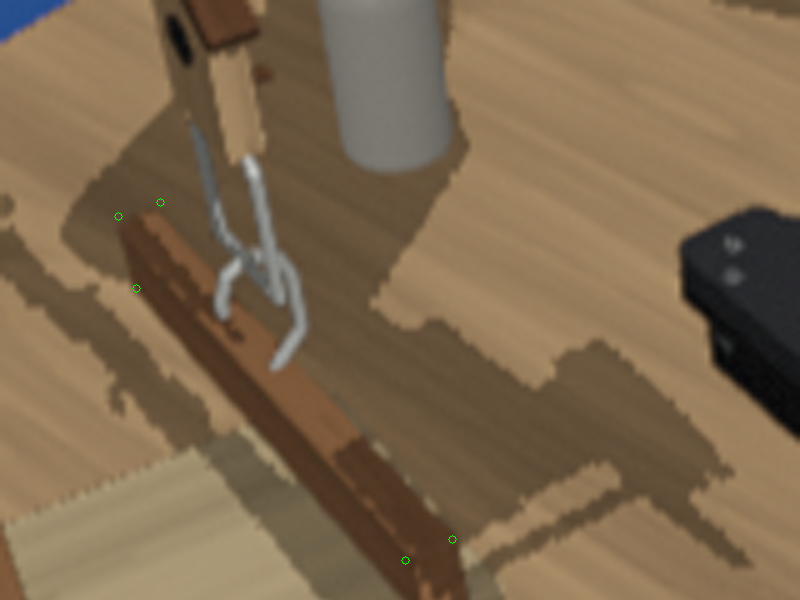

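The hook arch sits over the bar, nothing is moving, and both board ends lie within about 2–4 image pixels of the prediction for a level board. Handing in.

```bash
python3 -c "
from rig import robot
print(robot.hand_in())"
```

```text
the job is handed in; nothing more can be done
None
```

The name board with the open hook now hangs by its hook on the wire loop under the plaque, and I handed the job in at about 15 s on the robot's clock.

**What I did:** I gripped the board about 101 mm from its middle and carried it to the stand. I passed the bar in through the hook's gap, lowered the board until the wrist force showed contact, and released it. The gripper then backed out along the board's length, away from the plaque.

**Last checks:**
- **Hanging:** the close-up shows the hook resting over the bar and the board clear of the foot.
- **Still:** there was no motion across three scene pictures taken over about half a second.
- **Level:** both ends lay roughly 2–4 image pixels from where a level board should be. They looked offset the same way, so I judged it level to about 1°.
- **Robot:** well clear of everything, with the wrist force near zero.
- **Eye board:** looked undisturbed; most of it was hidden behind the arm in the last top view.

**What disagreed or went wrong:**
- The first grasp came out about 10 mm too high, because the arm crept upward while holding. I opened and gripped again lower, and the fingertips touched the bench at about 10 N.
- The tool tilted up to about 2.6° during the carry, so the board was slightly tilted until release.
- The two cameras differed by about 5 mm on positions.
- I viewed 13 pictures, three over the budget of 10.

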